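Tighten a winged compression nut by finger, then one flat with the wrench

ROBOT

A 6-joint arm with a two-finger parallel gripper is mounted at the origin on a cart in front of the work surface, level with it; the furniture and walls round the work are solid. World frame = base frame: x ahead of the robot, y to its left, z up, the work surface at z = 0. Lengths are in m, angles in rad, forces in N, time in s.
With the tool pointing down it reaches from about 0.375 to 0.9 m from the base axis. Payload 3.1 kg.
Tool frame: the origin (TCP) lies midway between the tips of the shut fingers; the grasp point (between the pads) lies 19 mm behind it; z points along the fingers, y is the line along which they close (so a half turn about z gives the same grasp; the last joint's range is limited). The gripper opens to 85 mm and grips with 20 to 120 N. Pads are 22 mm wide; open, the fingers measure 114 mm over their backs; the gripper's body (76 mm by 85 mm) begins 54 mm behind the grasp point. The pads swing forward as they close: fully open they stand 13 mm farther back than shut.
Start: joints at [1.127, 0.527, 1.433, -0, 1.181, -0.178], TCP at [0.164, 0.603, 0.231] pointing down, gripper open.
Joint ranges: [-3.08, 3.08], [-0.75, 2.2], [0.22, 2.44], [-1.43, 4.57], [0, 2.65], [-2.85, 2.85]. Speed limits (rad/s): [2.79, 2.79, 3.14, 3.14, 3.14, 3.14].

INTERFACE

Orientations are given as a unit quaternion [x, y, z, w].
In Python, from station import manip gives the robot as it stands.
- The arm moves only by the tool step_arm, never from a script. Its argument "targets" is text: rows parted by semicolons, each of 4 numbers parted by spaces: the shift along the tool's x, y, z in mm, then the turn about the tool's z in degrees. A call has 1 to 12 rows; each row is the pose to reach, as a shift and turn from the pose commanded when the call began, along the tool's axes at that moment; what a row does not reach only later rows make up. A row lasts 1/10 s, in which the tool goes at most 50 mm and 8.59 degrees, less where a joint would pass 70% of its speed; a pose out of reach is approached as far as the arm can. A call with a gripper value outside its range is refused whole. "gripper" is the closure, from 0 (fully open) to 1 (shut), set as the call begins (left out, the last holds). The fingers move at their own pace and stop on an object; "squeeze" is the grip in N (left out, the last holds). Time passes only in rows, so rows that repeat a pose let the fingers close. It gives the time, the measured TCP pose, the force, the opening and the grip force at its end, in the units of the state.
- manip.sense(): the state, without advancing time (a new reading comes with each control period).
- manip.snapshot(name): name is "scene" or "top" or "wrist"; returns the picture (400x640x3 uint8, red, green, blue); there is no depth.
- manip.get_calibration(name): a dict with "fov_y" (degrees; the focal length in pixels is half the picture's height over the tangent of half this angle, whatever the lens; pixels are square), "cx", "cy" (the principal point, pixels), "extrinsics" (4x4, takes a point from camera to world coordinates); the wrist camera has in their place "tool_from_camera" (4x4, takes a point from camera to tool coordinates, whose origin is the TCP and whose axes are the flange's). Camera axes: x right, y down, z forward; pixel columns grow to the right and rows downward; lengths in m; the calibration is good to about 2 mm. The wrist camera is an equidistant fisheye: a pixel r from the principal point sees the ray r / f radians off the axis. A picture is of the moment at which its call begins: read the wrist's pose just before it. get_calibration takes no time and is no camera call.
- manip.sign_off(): hands the job in; it is judged then, once.
Trained networks look in the newest picture that a camera, given by its name, has taken for a name from the list of things; names that differ only in an ending like _2 or _b are one class to them, and where a whole thing is asked for, a point or a joint stands for the part that bears it (a point fixed in the world has none). Each returns a list of dicts, best first, with "p" (0 to 1); they miss things now and then, are a little off and sometimes report something else, mostly with a low value. They report only what shows in the picture. A call takes as long as a camera call.
- manip.recognise(camera, query): "position" ([column, row] in pixels, amid what is visible of it).
- manip.masks_of(camera, query): "pixels" (400x640 bool, what is visible of it) and "position" ([column, row] in pixels, amid what is visible of it).
- manip.mark_of(camera, query): "position" ([column, row] in pixels: a listed point, or the origin of a listed thing).
The state is a dict: "t": time; "q": joint angles; "qd": joint speeds; "tau": joint torques, N m; "tcp_pos": TCP position; "tool_rot": TCP orientation; "force": force on the tool from outside, world axes, zero at the start; "ft_torque": the same for the moment, N m; "finger_gap": opening from 0.0 (shut) to 1.0 (fully open); "gripper_force": force on a finger pad.
Only numpy, scipy, OpenCV 4.12 (cv2) and the standard library are available. Lean on these libraries where they do the work, as an engineer would, in place of code of your own. Each camera call takes 0.05 s, during which the arm holds its last target. There are 200 camera calls.

TASK

Tighten the compression nut of the tube fitting: push its wings round clockwise (seen from above) with the fingers until it is finger-tight, which is when it stops and the wings lie in line with the long sides of the mounting plate. Then slide the larger open-ended wrench, the one that fits the hexagon below the wings, onto the nut and turn it one flat of the hexagon, a sixth of a turn (60 degrees), further clockwise, no more. Finally take the wrench off and lay it flat on the worktop clear of the fitting, leaving the smaller wrench, the beaker, the wash bottle and the dish where they are.

Things in the scene. Friction and masses are not known exactly. Their poses are not given: they have to be found in the camera images.
- fitting: Tube fitting fixed to the worktop. Plate 130 x 84 x 10 mm; round steel body (diameter 44, foot 54) from 10 to 31 mm up, with a hose barb (16 mm thick, 20 mm up) along +x to 70 mm from the axis; above it the brass nut and a 16 mm steel tube stub up to 112 mm. Origin on the worktop on the nut's axis, in the middle of the plate; x along the plate's long sides, z up.
- nut_hex (a point): On the nut's vertical axis at mid-height of its hexagon, 44 mm above the worktop. The hexagon is 44 mm across the flats, 51 mm across the corners, from 32 to 56 mm above the worktop. The frame turns with the nut: x points along one wing and to a corner of the hexagon, +y and -y to flats, z up.
- wing_tip (a point): On one of the nut's two opposite wings, 62 mm from the axis, 72 mm above the worktop (mid-height). A wing is a bar 10 mm thick, from 62 to 82 mm above the worktop, from the hub (diameter 43 mm) to a round end 16 mm thick whose outer edge is 70 mm from the axis. The gap between the hexagon and the wings' underside is 6 mm.
- nut (a joint): Turning of the nut up to finger-tight, rad, growing clockwise seen from above: 0 = finger-tight (firm stop, wings in line with the plate's long sides), negative = loose (starts at -1.3 to -0.6). Friction 0.2 N m, some 4 N at 52 mm out on a wing; it stays where it is left.
- ferrule (a joint): Turning of the nut beyond finger-tight, rad, growing clockwise seen from above: 0 at the start, 1.05 = one flat, a sixth of a turn. The squeezed ferrule resists with 1.5 N m: about 29 N at a wing, about 13 N on the wrench's handle 115 mm from the axis. It stays where it is left and can be over-tightened (up to 2.1).
- wrench_jaw (a point): Larger open-ended steel wrench (about 0.24 kg, loose): point between its jaws, 7 mm up, half-way up its 14 mm thick head. x out of the mouth, handle along -x, z up. Parallel jaws 46.4 mm apart reach 14 mm ahead of it, then flare to 24 mm; throat floor 31 mm behind it; head 84 mm wide. When fitted this point is on the nut's axis, with about 5 degrees of play either way.
- wrench_grip (a point): On the handle of the larger wrench, 115 mm behind the jaw point, at half thickness, 13.5 mm above the wrench's underside (6.5 mm above the jaw point). The handle is a straight bar 22 mm wide, from 5 to 22 mm above the underside, 82 to 160 mm behind the jaw point, with a 27 mm round end there. Same axes as the jaw point.
- small_wrench: Smaller open-ended steel wrench (28 mm between the jaws, handle to 125 mm behind them, head 12 mm and handle end 20 mm thick), lying on the worktop near the larger one and not needed. Origin on its underside between the jaws; mouth to +x, handle along -x.
- beaker: Clear beaker, 76 x 85 x 86 mm, standing behind the fitting. Origin under its middle.
- bottle: White wash bottle with a bent spout, 60 x 92 x 192 mm, standing behind the fitting. Origin under its middle.
- dish: Small clear dish, 62 mm across, 14 mm high, at the front right. Origin under its middle.
- gas_tap (a point): Foot of the slender bench gas tap on the worktop, part of the room: a fixed column about 60 mm thick and 0.21 m high; keep the gripper clear of it.

How it is judged:
By the outcome, as a careful person would: the job done as asked, in the order asked, and still so for the second after the job is handed in, with the robot touching nothing.
It also fails if it takes over 72 s, if anything falls off the work surface, if the arm or the gripper's body presses on something with over 40 N, if the wrist force passes 120 N, or if a joint passes its speed limit or range.

## Working session

There is one attempt and no reset: what is moved stays moved. The work goes in short steps, Python scripts to look and compute and a tool call to move; the robot and the scene stay as the last step left them, time stands still between calls to the robot, and variables do not carry over. Pictures are saved under pics/ and viewed, at most 10 in all, crops included, and the job is handed in when it is done.

Besides the shell and the picture viewer there is one more tool, called after "Request:" as a command line: name --argument value ..., lists and objects as JSON in quotes. step_arm: Moves the arm, as the interface text tells. Its arguments: {"type":"object","properties":{"targets":{"type":"string"},"gripper":{"type":"number"},"squeeze":{"type":"number"}},"required":["targets"]}

```bash
mkdir -p pics; cat > h.py <<'E'
import numpy as np, cv2
from station import manip
from scipy.spatial.transform import Rotation as R
def cam(n,s=None):
    c=manip.get_calibration(n); f=200/np.tan(np.radians(c['fov_y'])/2)
    if n=='wrist':
        s=s or manip.sense(); T=np.eye(4); T[:3,:3]=R.from_quat(s['tool_rot']).as_matrix(); T[:3,3]=s['tcp_pos']
        return f,c['cx'],c['cy'],T@np.array(c['tool_from_camera'])
    return f,c['cx'],c['cy'],np.array(c['extrinsics'])
def ray(n,p,C):
    f,cx,cy,T=C; u=np.array([p[0]-cx,p[1]-cy],float)
    if n=='wrist':
        r=np.hypot(*u)+1e-9; a=r/f; d=np.r_[np.sin(a)*u/r,np.cos(a)]
    else: d=np.r_[u/f,1]
    return T[:3,3],T[:3,:3]@d
def at(n,p,z,C):
    o,d=ray(n,p,C); return o+d*(z-o[2])/d[2]
def snap(n,fn=None):
    s=manip.sense(); im=np.asarray(manip.snapshot(n)); C=cam(n,s)
    if fn: cv2.imwrite('pics/'+fn,cv2.cvtColor(im,cv2.COLOR_RGB2BGR))
    return im,C
def tool(dw,s=None):
    s=s or manip.sense(); return R.from_quat(s['tool_rot']).inv().apply(dw)*1000
E
python3 - <<'E'
from h import *
np.set_printoptions(precision=3,suppress=True)
Z=dict(fitting=0,nut_hex=.044,wing_tip=.072,wrench_jaw=.007,wrench_grip=.0135,small_wrench=0,beaker=0,bottle=0,dish=0,gas_tap=0)
for n in ['top','scene']:
    im,C=snap(n,n+'.png'); print(n,C[3][:3,3])
    for k,z in Z.items():
        for m in manip.mark_of(n,k)[:2]: print(k,np.round(m['position']),round(m['p'],2),at(n,m['position'],z,C))
s=manip.sense(); print(s['tcp_pos'],R.from_quat(s['tool_rot']).as_matrix(),s['t'])
E
```

```text
top [ 0.408 -0.19   1.509]
fitting [234. 197.] 0.71 [0.571 0.072 0.   ]
fitting [277. 129.] 0.67 [ 0.777 -0.046  0.   ]
nut_hex [230. 194.] 0.67 [0.574 0.077 0.044]
wing_tip [210. 181.] 0.73 [0.605 0.129 0.072]
wing_tip [367. 263.] 0.21 [ 0.391 -0.313  0.072]
wrench_jaw [368. 230.] 0.62 [ 0.485 -0.321  0.007]
wrench_grip [334. 245.] 0.55 [ 0.438 -0.223  0.014]
wrench_grip [206. 183.] 0.16 [0.608 0.152 0.014]
small_wrench [371. 265.] 0.87 [ 0.386 -0.33   0.   ]
beaker [279. 132.] 0.78 [ 0.769 -0.052  0.   ]
bottle [227. 134.] 0.6 [0.757 0.102 0.   ]
dish [420. 290.] 0.58 [ 0.317 -0.473  0.   ]
scene [-0.155 -1.     0.737]
fitting [286. 185.] 0.66 [0.569 0.091 0.   ]
nut_hex [290. 178.] 0.74 [0.56  0.056 0.044]
wing_tip [285. 160.] 0.46 [0.599 0.135 0.072]
wrench_jaw [348. 249.] 0.61 [ 0.481 -0.331  0.007]
wrench_jaw [353. 185.] 0.5 [ 0.738 -0.075  0.007]
wrench_grip [307. 237.] 0.74 [ 0.422 -0.218  0.013]
wrench_grip [347. 248.] 0.61 [ 0.476 -0.329  0.013]
small_wrench [322. 264.] 0.9 [ 0.389 -0.326  0.   ]
beaker [352. 182.] 0.88 [ 0.76  -0.045  0.   ]
beaker [346. 247.] 0.45 [ 0.488 -0.313  0.   ]
bottle [320. 168.] 0.66 [0.741 0.113 0.   ]
dish [340. 310.] 0.65 [ 0.316 -0.481  0.   ]
dish [291. 186.] 0.35 [0.574 0.072 0.   ]
[0.164 0.603 0.231] [[-0.965  0.262  0.   ]
 [ 0.262  0.965  0.   ]
 [-0.     0.    -1.   ]] 1.1
```

View pics/top.png

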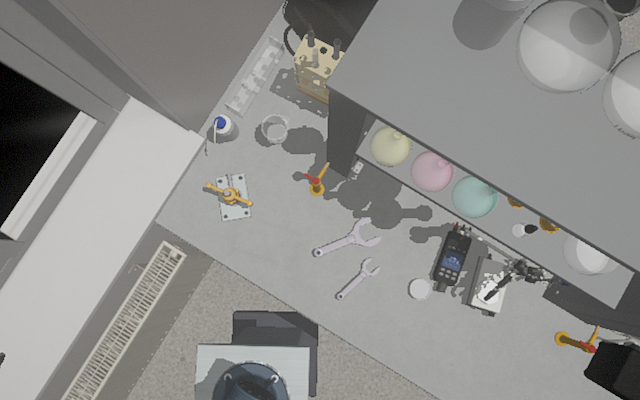

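View pics/scene.png

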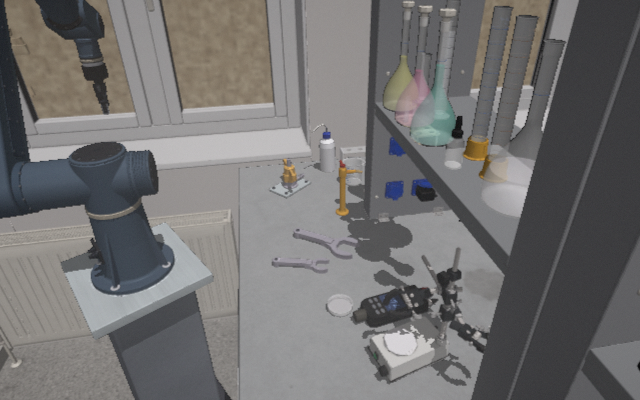

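The top view shows the fitting at (233,196) with wings running from (205,187) to (250,202). The big wrench lies with its jaw at (366,232) and handle end at (317,251). The small wrench is in front of it, and the gas tap is at (317,188). I'll go above the fitting for a close look.

Request:
step_arm --targets "-40 -38 -60 0;-80 -76 -90 0;-117 -112 -90 0;-152 -147 -90 0;-188 -182 -90 0;-224 -216 -90 0;-260 -250 -90 0;-296 -284 -90 0;-332 -318 -90 0;-368 -352 -90 0;-404 -386 -90 0;-440 -420 -90 0"

```text
t: 2.3
tcp_pos: [0.4604, 0.1113, 0.3217]
tool_rot: [0.132, 0.991, 0.0, 0.0]
force: [0.9, 0.1, 1.4]
finger_gap: 0.999
gripper_force: 0.0
```

```bash
cat > look.py <<'E'
from h import *
import sys
np.set_printoptions(precision=4,suppress=True)
Z=dict(fitting=0,nut_hex=.044,wing_tip=.072,wrench_jaw=.007,wrench_grip=.0135,small_wrench=0,gas_tap=0)
im,C=snap('wrist',sys.argv[1])
for k in sys.argv[2:]:
    for m in manip.mark_of('wrist',k)[:2]: print(k,np.round(m['position']),round(m['p'],2),at('wrist',m['position'],Z[k],C))
s=manip.sense(); M=R.from_quat(s['tool_rot']).as_matrix()
print('tcp',s['tcp_pos'],'xyaw',np.degrees(np.arctan2(M[1,0],M[0,0])),M[2],'t',s['t'],'q',np.array(s['q']),'F',s['force'])
E
python3 look.py w1.png fitting nut_hex wing_tip wrench_jaw wrench_grip small_wrench
```

```text
fitting [324. 231.] 0.6 [0.5681 0.0764 0.    ]
nut_hex [318. 240.] 0.67 [0.5626 0.0691 0.044 ]
wing_tip [363. 256.] 0.84 [0.5926 0.1275 0.072 ]
wing_tip [285. 337.] 0.18 [ 0.7078 -0.0277  0.072 ]
wrench_jaw [113. 241.] 0.86 [ 0.4883 -0.3245  0.007 ]
wrench_grip [136. 201.] 0.65 [ 0.4317 -0.2237  0.0135]
small_wrench [ 91. 196.] 0.75 [ 0.3918 -0.3422  0.    ]
tcp [0.4586 0.1144 0.3212] xyaw 164.92686212507957 [ 0.0009  0.0002 -1.    ] t 2.65 q [ 0.007   0.2115  1.6782  0.0005  1.2526 -1.3008] F [-0.9503 -1.208   0.3588]
```

View pics/w1.png

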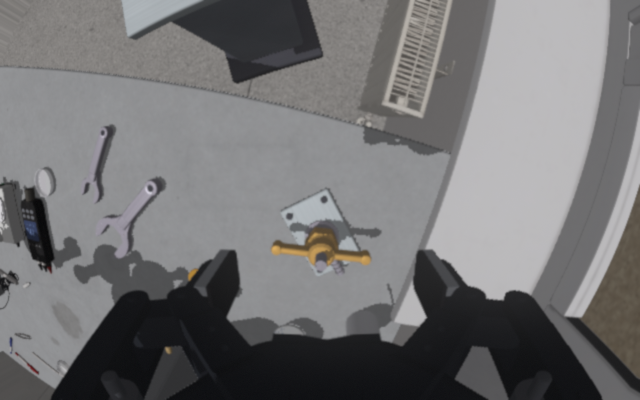

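The wings run from (277,247) to (363,258). The plate corners are at about (328,190), (280,209) and (320,275), and the larger wrench is at (130,215).

```bash
python3 - <<'E'
from h import *
np.set_printoptions(precision=4,suppress=True)
s=manip.sense(); C=cam('wrist')
P=lambda p,z:at('wrist',p,z,C)
im=cv2.imread('pics/w1.png')
cv2.imwrite('pics/w1c.png',cv2.resize(im[170:300,250:400],None,fx=4,fy=4,interpolation=cv2.INTER_CUBIC))
for m in manip.masks_of('wrist','fitting')[:2]:
    px=m['pixels']; print(m['p'],px.sum(),np.round(m['position']))
hsv=cv2.cvtColor(im,cv2.COLOR_BGR2HSV); br=(cv2.inRange(hsv,(8,110,60),(30,255,255))>0); br[:170]=0;br[300:]=0;br[:,:250]=0;br[:,400:]=0
v,u=np.nonzero(br); W=np.array([P((a,b),.072) for a,b in zip(u,v)])
t=np.argmin(u),np.argmax(u); print(W[t[0]],W[t[1]],'mid',(W[t[0]]+W[t[1]])/2, np.linalg.norm(W[t[0]]-W[t[1]]))
d=W[t[1]]-W[t[0]];print('wing yaw',np.degrees(np.arctan2(d[1],d[0])))
E
```

```text
0.62 4563 [320. 235.]
[0.5438 0.0115 0.072 ] [0.594  0.1394 0.072 ] mid [0.5689 0.0755 0.072 ] 0.1373452703280865
wing yaw 68.55729921351184
```

View pics/w1c.png

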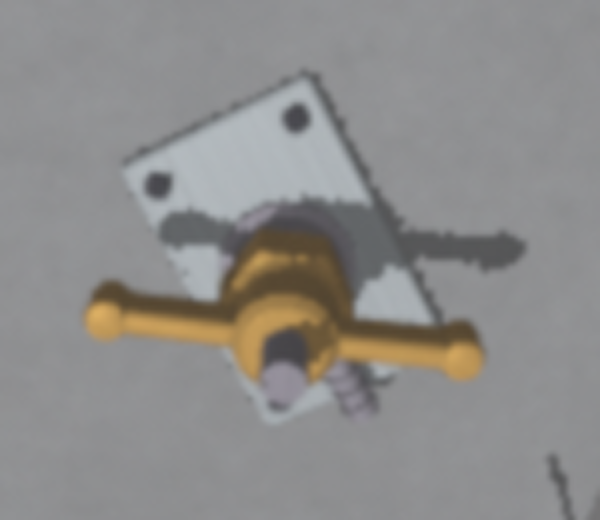

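The crop shows plate corners at about (327,188), (281,211) and (316,275). The barb is at (336,267), on the far side. I'll get the plate's yaw from these.

```bash
python3 - <<'E'
from h import *
np.set_printoptions(precision=4,suppress=True)
C=cam('wrist');P=lambda p,z=.01:at('wrist',(250+p[0]/4,170+p[1]/4),z,C)
a,b,c,e=P((310,72)),P((123,165)),P((265,422)),P((440,320));print(a,b,c,e)
y=lambda d:np.degrees(np.arctan2(d[1],d[0]))
print('short',np.linalg.norm(a-b),y(a-b),'long',np.linalg.norm(c-b),y(c-b),'edge',y(e-a),'centre',(a+c)/2)
C2=cam('top')
j,g=np.array([.4883,-.3245]),np.array([.4317,-.2237]);print('wrench',np.linalg.norm(j-g),y(j-g))
print('tap',at('top',(317,192),0,C2), at('scene',(342,212),0,cam('scene')))
s=manip.sense()
# tool yaw for hand
E
```

```text
[0.4967 0.105  0.01  ] [0.5136 0.0254 0.01  ] [0.6367 0.0483 0.01  ] [0.6097 0.1294 0.01  ]
short 0.08134892823847122 102.00597590326335 long 0.12523871829035027 10.514154505569314 edge 12.181772481055184 centre [0.5667 0.0766 0.01  ]
wrench 0.11560363316090029 -60.68544371941368
tap [ 0.5922 -0.1692  0.    ] [ 0.6003 -0.1714  0.    ]
```

```bash
cat >> h.py <<'E'
CEN=np.array([.5685,.076])
def rows(poses,s=None,half=False):
    """poses: (x,y,z,tool-x yaw deg) -> rows"""
    s=s or manip.sense(); M=R.from_quat(s['tool_rot']).as_matrix(); y0=np.degrees(np.arctan2(M[1,0],M[0,0]))
    out=[]
    for x,y,z,w in poses:
        d=M.T@(np.array([x,y,z])-s['tcp_pos'])*1000; t=(y0-w+180)%360-180
        out.append('%.0f %.0f %.0f %.1f'%(*d,t))
    return '; '.join(out)
def orb(th,off,r=.048,z=.064,yo=-90,c=None):
    a=np.radians(th);u=np.array([np.cos(a),np.sin(a)]);t=np.array([-u[1],u[0]])
    p=(CEN if c is None else c)+r*u+off*t; return (p[0],p[1],z,th+yo)
def yaw(s):
    M=R.from_quat(s['tool_rot']).as_matrix(); return np.degrees(np.arctan2(M[1,0],M[0,0]))
E
python3 - <<'E'
from h import *
print(rows([orb(248.5,.052,z=.2),orb(248.5,.052)]))
E
```

```text
-162 -62 121 6.5; -163 -62 257 6.5
```

Request:
step_arm --targets "-40 -15 0 6.5;-80 -31 20 6.5;-120 -46 50 6.5;-162 -62 80 6.5;-162 -62 120 6.5;-162 -62 160 6.5;-162 -62 200 6.5;-162 -62 235 6.5;-162 -62 257 6.5;-162 -62 257 6.5;-162 -62 257 6.5" --gripper 1 --squeeze 40

```text
t: 3.8
tcp_pos: [0.5998, 0.0123, 0.0646]
tool_rot: [0.187, 0.982, 0.0, -0.0]
force: [0.1, -0.7, 0.8]
finger_gap: 0.001
gripper_force: 0.0
```

```bash
python3 - <<'E'
from h import *
s=manip.sense(); print(s['tcp_pos'],yaw(s),s['t'],s['force'],s['finger_gap'])
print(rows([orb(248.5,.021)]+[orb(t,.019) for t in range(244,203,-4)]))
E
```

```text
[0.59980792 0.01227359 0.06457322] 158.44371401696162 3.8 [ 0.11350825 -0.70315599  0.79235701] 0.0014877846808166039
31 -0 1 -0.1; 37 -2 1 4.4; 41 -3 1 8.4; 44 -3 1 12.4; 48 -4 1 16.4; 51 -4 1 20.4; 55 -4 1 24.4; 59 -3 1 28.4; 62 -3 1 32.4; 66 -2 1 36.4; 69 -1 1 40.4; 73 0 1 44.4
```

Request:
step_arm --targets "31 0 0 0; 37 -2 0 4.4; 41 -3 0 8.4; 44 -3 0 12.4; 48 -4 0 16.4; 51 -4 0 20.4; 55 -4 0 24.4; 59 -3 0 28.4; 62 -3 0 32.4; 66 -2 0 36.4; 69 -1 0 40.4; 73 0 0 44.4"

```text
t: 5.0
tcp_pos: [0.5359, 0.0371, 0.0671]
tool_rot: [0.546, 0.838, 0.002, 0.005]
force: [2.7, -2.9, -2.4]
finger_gap: 0.001
gripper_force: 2.0
```

```bash
python3 - <<'E'
from h import *
s=manip.sense(); print(s['tcp_pos'],yaw(s),s['t'],s['force'],s['ft_torque'])
print(rows([orb(t,.019) for t in range(203,188,-1)]))
E
```

```text
[0.53592844 0.03710533 0.06707604] 113.83949465636378 5.0 [ 2.69309616 -2.85009705 -2.40518444] [-0.52739979 -0.51370002 -0.02582031]
4 -3 3 0.8; 5 -3 3 1.8; 6 -3 3 2.8; 7 -4 3 3.8; 8 -4 3 4.8; 8 -4 3 5.8; 9 -4 3 6.8; 10 -5 3 7.8; 11 -5 3 8.8; 12 -5 3 9.8; 13 -5 3 10.8; 14 -5 3 11.8; 15 -6 3 12.8; 15 -6 3 13.8; 16 -6 3 14.8
```

Request:
step_arm --targets "2 -1 0 2; 3 -1 0 4;5 -1 0 6; 6 -2 0 7;6 -2 0 7"

```text
t: 5.5
tcp_pos: [0.5307, 0.0423, 0.0665]
tool_rot: [0.595, 0.804, 0.002, 0.003]
force: [2.2, -3.7, 2.6]
finger_gap: -0.001
gripper_force: 1.8
```

Request:
step_arm --targets "1 0 0 1;2 0 0 2;2 0 0 2"

```text
t: 5.8
tcp_pos: [0.5278, 0.0445, 0.0648]
tool_rot: [0.609, 0.793, 0.0, 0.001]
force: [3.5, -2.7, 3.6]
finger_gap: 0.001
gripper_force: 2.2
```

```bash
python3 - <<'E'
from h import *
s=manip.sense(); print(s['tcp_pos'],yaw(s),s['t'],s['force'],s['ft_torque'])
im,C=snap('wrist','w2.png')
im=cv2.imread('pics/w2.png'); cv2.imwrite('pics/w2c.png',cv2.resize(im[100:400,120:520],None,fx=2,fy=2))
E
```

```text
[0.5277811  0.04452238 0.06475952] 104.90572189040913 5.8 [ 3.48883783 -2.7394664   3.57657399] [-0.41024505 -0.46683311  0.06783587]
```

View pics/w2c.png

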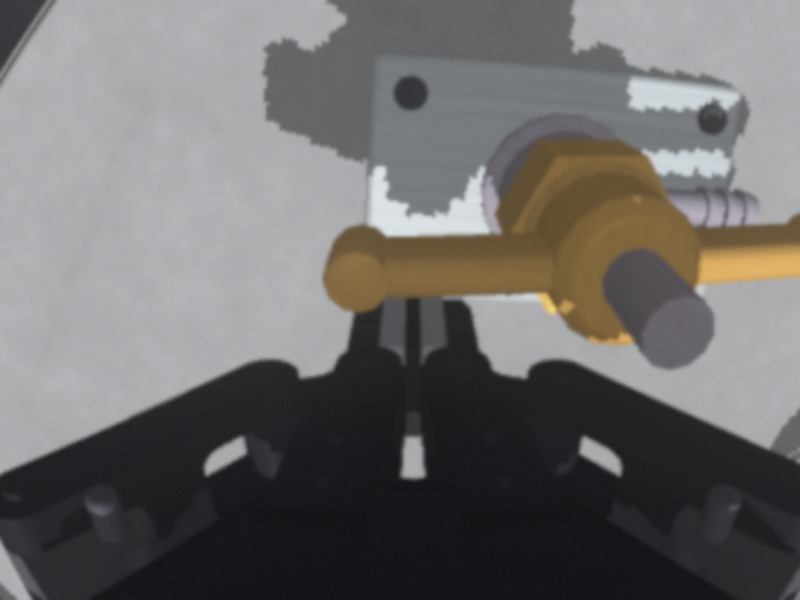

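The fingers push the bar near its ball end. The wing is still a few degrees short of the plate edge, so I'll continue in small steps and watch the force.

Request:
step_arm --targets "1 0 0 1;2 0 0 2;3 0 0 3;3 0 0 3"

```text
t: 6.25
tcp_pos: [0.526, 0.0476, 0.0641]
tool_rot: [0.63, 0.777, -0.0, -0.0]
force: [2.6, -2.6, 2.3]
finger_gap: -0.004
gripper_force: 1.8
```

Request:
step_arm --targets "1 0 0 1;2 0 0 2;2 0 0 2"

```text
t: 6.55
tcp_pos: [0.5255, 0.0484, 0.0642]
tool_rot: [0.643, 0.766, -0.001, 0.0]
force: [1.0, -7.5, 2.5]
finger_gap: 0.002
gripper_force: 3.9
```

Request:
step_arm --targets "1 0 0 1;2 0 0 2;2 0 0 2"

```text
t: 6.85
tcp_pos: [0.5251, 0.0484, 0.0642]
tool_rot: [0.656, 0.755, -0.002, 0.001]
force: [0.3, -13.5, 3.3]
finger_gap: 0.003
gripper_force: 7.2
```

The nut stopped and the force rose to 13.5 N, so it is finger-tight. I'll back off, rise, and go over the wrench.

Request:
step_arm --targets "-20 0 0 0;-45 0 0 0;-45 0 -45 0;-60 0 -95 8;-90 -20 -140 16;-125 -55 -160 24;-160 -90 -160 32;-190 -120 -160 40;-211 -136 -160 48;-211 -136 -160 56;-211 -136 -160 64" --gripper 0

```text
t: 7.95
tcp_pos: [0.4174, -0.1751, 0.2231]
tool_rot: [0.958, 0.287, -0.001, -0.003]
force: [0.8, 0.3, -0.7]
finger_gap: 0.995
gripper_force: 0.0
```

Request:
step_arm --targets "0 0 0 8.5;0 0 0 17;0 0 0 25.5;0 0 0 34;0 0 0 42.5;0 0 0 51;0 0 0 59.5;0 0 0 68;0 0 0 76;0 0 0 84;0 0 0 92;0 0 0 95"

```text
t: 9.15
tcp_pos: [0.4179, -0.1739, 0.223]
tool_rot: [0.86, -0.51, -0.003, -0.001]
force: [-0.1, 0.2, 0.2]
finger_gap: 0.998
gripper_force: 0.0
```

```bash
python3 look.py w3.png wrench_jaw wrench_grip small_wrench nut_hex wing_tip; python3 - <<'E'
from h import *
np.set_printoptions(precision=4,suppress=True)
C=cam('wrist')
for m in manip.masks_of('wrist','wrench_jaw')[:2]:
    v,u=np.nonzero(m['pixels']); W=np.array([at('wrist',p,.012,C)[:2] for p in zip(u,v)]); c=W.mean(0); U,S,V=np.linalg.svd(W-c); d=V[0]; d=d*np.sign(d[0]); pr=(W-c)@d
    print(m['p'],len(u),c,np.degrees(np.arctan2(d[1],d[0])),pr.min(),pr.max())
E
```

```text
wrench_grip [329. 134.] 0.68 [ 0.4366 -0.2189  0.0135]
small_wrench [414.  73.] 0.6 [ 0.3842 -0.3333  0.    ]
nut_hex [141. 284.] 0.89 [0.5746 0.0746 0.044 ]
nut_hex [331. 130.] 0.34 [ 0.4386 -0.2249  0.044 ]
wing_tip [ 96. 278.] 0.58 [0.6353 0.0862 0.072 ]
tcp [ 0.4193 -0.1756  0.2238] xyaw -61.03161032593471 [-0.0022  0.0006 -1.    ] t 9.45 q [-0.6435  0.3115  1.8516  0.0004  0.9807  1.9922] F [-0.2107 -0.1394  0.0123]
0.78 4305 [ 0.4587 -0.269 ] -65.62270776198635 -0.10995703845455715 0.08863954165048947
```

View pics/w3.png

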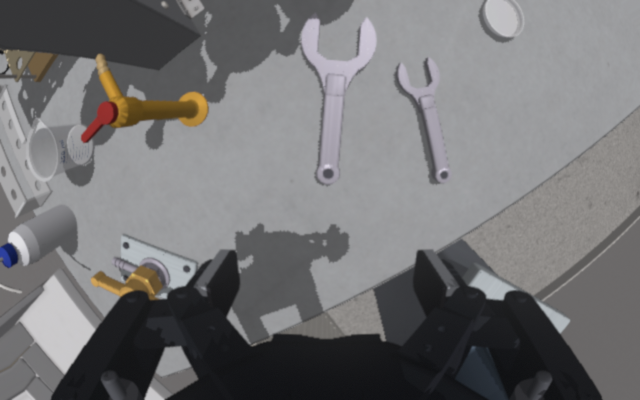

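The larger wrench's handle runs from its end hole at (328,173) to (336,75), with jaws up at (338,40). The small wrench is at (428,120), clear to the right.

```bash
python3 - <<'E'
from h import *
np.set_printoptions(precision=4,suppress=True)
C=cam('wrist');P=lambda p,z=.021:at('wrist',p,z,C)[:2]
a,b=P((328,173)),P((336,80)); d=b-a; d/=np.linalg.norm(d); y=np.degrees(np.arctan2(d[1],d[0]))
t1,t2=P((307,18),.012),P((369,18),.012)
print(a,b,y,np.linalg.norm(b-a),'tips',t1,t2,(t1+t2)/2, np.linalg.norm(t1-t2))
g=a+.045*d; j=a+.160*d
print('grip',g,'jaw',j)
s=manip.sense(); print(rows([(g[0],g[1],.06,y),(g[0],g[1],.002,y)]))
print('small',P((441,175),.015),P((429,110),.012))
E
```

```text
[ 0.419 -0.182] [ 0.4623 -0.278 ] -65.71860292306353 0.10528844807711629 tips [ 0.5275 -0.3286] [ 0.4662 -0.3639] [ 0.4969 -0.3462] 0.0707279603076297
grip [ 0.4375 -0.2231] jaw [ 0.4848 -0.3279]
50 7 164 4.7; 50 7 222 4.7
small [ 0.298  -0.2468] [ 0.3519 -0.3053]
```

Request:
step_arm --targets "25 4 40 4.5;50 7 80 4.5;50 7 120 4.5;50 7 160 4.5;50 7 190 4.5;50 7 210 4.5;50 7 220 4.5;50 7 220 4.5" --gripper 0.3

```text
t: 10.3
tcp_pos: [0.4375, -0.2231, 0.0032]
tool_rot: [0.841, -0.541, -0.001, -0.0]
force: [-0.7, -0.1, -0.2]
finger_gap: 0.703
gripper_force: 0.0
```

Request:
step_arm --targets "0 0 0 0;0 0 0 0;0 0 0 0;0 0 0 0;0 0 0 0;0 0 0 0" --gripper 1 --squeeze 100

```text
t: 10.9
tcp_pos: [0.4386, -0.224, 0.0059]
tool_rot: [0.841, -0.542, 0.001, 0.0]
force: [-0.5, 1.0, 4.6]
finger_gap: 0.232
gripper_force: 98.6
```

Request:
step_arm --targets "0 0 -15 0;0 0 -40 0;0 0 -70 0;0 0 -100 0;0 0 -100 0"

```text
t: 11.4
tcp_pos: [0.44, -0.225, 0.1081]
tool_rot: [0.841, -0.541, 0.004, 0.001]
force: [0.9, 0.3, -3.0]
finger_gap: 0.23
gripper_force: 98.5
```

```bash
python3 look.py w4.png wrench_jaw wrench_grip fitting nut_hex wing_tip; python3 -c "
from h import *
s=manip.sense();print(s['finger_gap'],s['gripper_force'])"
```

```text
wrench_grip [323. 271.] 0.65 [ 0.4175 -0.1704  0.0135]
nut_hex [133. 175.] 0.48 [ 0.5916 -0.1927  0.044 ]
wing_tip [ 78. 377.] 0.6 [0.6303 0.0839 0.072 ]
tcp [ 0.4371 -0.2229  0.1031] xyaw -65.57581673805515 [-0.0027  0.0013 -1.    ] t 11.7 q [-0.6997  0.5602  1.8778 -0.      0.7065  2.0156] F [-0.6218  0.2003 -2.4964]
0.22866074763889044 98.40044617652893
```

View pics/w4.png

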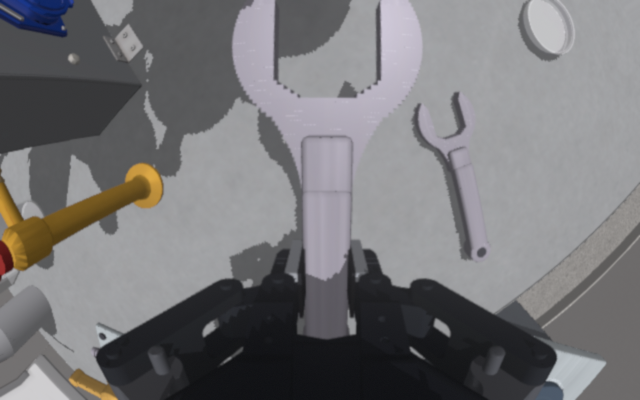

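The wrench is held squarely. Its jaw inner faces are at columns 275 and 381, the throat floor is at row 97 (columns 300–357), and the small wrench is untouched. Next I'll work out the jaw point in the tool frame.

```bash
python3 - <<'E'
from h import *
np.set_printoptions(precision=1,suppress=True)
s=manip.sense(); C=cam('wrist')
for h in (.0,.01):
    P=lambda p:tool(at('wrist',p,s['tcp_pos'][2]+h,C)-s['tcp_pos'])[:2]
    for p in [(275,15),(275,60),(381,15),(381,60),(300,97),(357,97),(302,180),(352,180),(303,140),(351,140)]: print(h,p,P(p))
E
```

```text
0.0 (275, 15) [119.9 -22.7]
0.0 (275, 60) [ 97.6 -22.5]
0.0 (381, 15) [120.1  26.3]
0.0 (381, 60) [97.7 26. ]
0.0 (300, 97) [ 79.8 -11. ]
0.0 (357, 97) [79.9 15. ]
0.0 (302, 180) [ 40.9 -10.5]
0.0 (352, 180) [40.9 13.2]
0.0 (303, 140) [59.8 -9.7]
0.0 (351, 140) [59.9 12.4]
0.01 (275, 15) [116.5 -21.1]
0.01 (275, 60) [ 95.8 -20.8]
0.01 (381, 15) [116.7  24.5]
0.01 (381, 60) [95.9 24.2]
0.01 (300, 97) [ 79.2 -10.1]
0.01 (357, 97) [79.3 14. ]
0.01 (302, 180) [43.  -9.7]
0.01 (352, 180) [43.  12.3]
0.01 (303, 140) [60.6 -9. ]
0.01 (351, 140) [60.7 11.6]
```

Request:
step_arm --targets "-30 -4 -20 0;-70 -9 -40 0;-110 -15 -60 0;-127 -17 -80 -8;-127 -17 -80 -16;-127 -17 -80 -24;-127 -17 -80 -32;-127 -17 -80 -40;-127 -17 -80 -48;-127 -17 -80 -56;-127 -17 -80 -64;-127 -17 -80 -72"

```text
t: 12.9
tcp_pos: [0.4003, -0.1006, 0.1833]
tool_rot: [0.998, 0.059, -0.001, -0.001]
force: [-0.2, 0.4, -3.7]
finger_gap: 0.228
gripper_force: 98.7
```

Request:
step_arm --targets "0 0 0 -8;0 0 0 -16;0 0 0 -24;0 0 0 -32;0 0 0 -40;0 0 0 -48;0 0 0 -56;0 0 0 -62;0 0 0 -65;0 0 0 -65"

```text
t: 13.9
tcp_pos: [0.4004, -0.1007, 0.1834]
tool_rot: [0.812, 0.584, -0.001, -0.001]
force: [-0.3, -0.4, -2.7]
finger_gap: 0.226
gripper_force: 98.7
```

```bash
python3 - <<'E'
from h import *
s=manip.sense(); print(s['tcp_pos'],yaw(s),s['t'],s['force'],s['finger_gap'])
c=np.array([.5695,.0755]);u=np.array([.3206,.9472])
p=c-.178*u; print(rows([(*p,.17,71.3),(*p,.042,71.3)]))
E
python3 look.py w5.png nut_hex wing_tip fitting
```

```text
[ 0.40038541 -0.10065805  0.18338596] 71.41983517340604 13.9 [-0.28839648 -0.44258092 -2.69292785] 0.22620242135710097
43 104 13 0.1; 43 104 141 0.1
tcp [ 0.4007 -0.1008  0.1839] xyaw 71.38342257629647 [ 0.0002 -0.001  -1.    ] t 14.1 q [-0.5184  0.3276  1.9924 -0.      0.8226 -0.1934] F [ 0.1653  0.6513 -2.6961]
```

Request:
step_arm --targets "10 35 10 0;20 70 30 0;30 104 50 0;43 104 80 0;43 104 80 0;43 104 80 0"

```text
t: 14.7
tcp_pos: [0.5122, -0.0927, 0.1035]
tool_rot: [0.812, 0.584, -0.001, -0.001]
force: [0.3, 0.4, -2.6]
finger_gap: 0.226
gripper_force: 98.7
```

```bash
python3 look.py w6.png nut_hex wing_tip fitting wrench_jaw
```

```text
tcp [ 0.5136 -0.0939  0.1056] xyaw 71.38649098525313 [-0.0002  0.0024 -1.    ] t 14.95 q [-0.395   0.5821  1.8023 -0.0001  0.7547 -0.0701] F [ 0.4004 -0.3924 -2.0912]
```

View pics/w6.png

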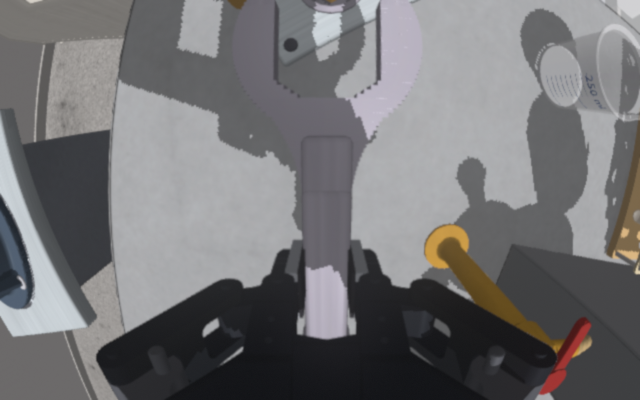

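Jaw mouth centre is at column 328, and the nut's body centre is at about (331,3), so they are roughly in line. I'll descend slightly back, then look while advancing.

Request:
step_arm --targets "-10 0 15 0;-10 0 40 0;-10 0 61 0;-10 0 61 0;10 0 61 0;25 0 61 0;25 0 61 0"

```text
t: 15.65
tcp_pos: [0.5222, -0.0682, 0.0446]
tool_rot: [0.811, 0.585, 0.001, 0.001]
force: [0.5, -0.3, -2.9]
finger_gap: 0.229
gripper_force: 98.8
```

```bash
python3 look.py w7.png nut_hex wing_tip fitting wrench_jaw
```

```text
tcp [ 0.5214 -0.07    0.0438] xyaw 71.41819503075558 [-0.0002  0.0008 -1.    ] t 15.9 q [-0.3459  0.6972  1.8201 -0.0003  0.6235 -0.0214] F [ 0.9388  0.3527 -2.5268]
```

View pics/w7.png

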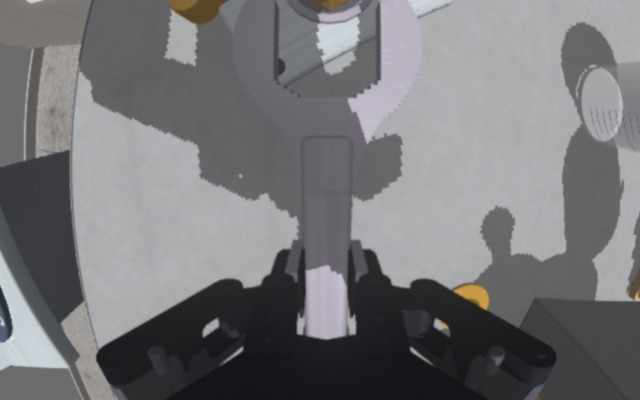

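Foot arc centre is at about (331,10) and jaws centre at 328, so I'm about 1 mm off. I'll correct by +1 mm in y and slide on, watching force.

Request:
step_arm --targets "6 1 0 0;12 1 0 0;18 1 0 0;22 1 0 0;22 1 0 0"

```text
t: 16.4
tcp_pos: [0.5292, -0.0483, 0.0433]
tool_rot: [0.812, 0.584, -0.0, -0.0]
force: [-0.5, 1.2, -2.5]
finger_gap: 0.227
gripper_force: 98.8
```

```bash
python3 look.py w8.png nut_hex wing_tip fitting wrench_jaw
```

```text
fitting [328.  20.] 0.69 [0.571  0.0716 0.    ]
wrench_jaw [326.  18.] 0.21 [0.5694 0.0714 0.007 ]
tcp [ 0.5291 -0.0492  0.0433] xyaw 71.42067621900992 [-0.0001 -0.0001 -1.    ] t 16.65 q [-0.3031  0.7019  1.8059 -0.0001  0.6338  0.0213] F [-0.5225 -0.5812 -3.197 ]
```

View pics/w8.png

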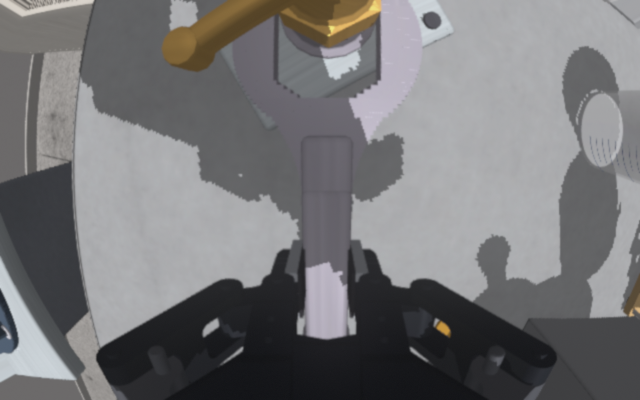

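The hexagon is entering the jaws: hex edges are at columns 279 and 381, and its near corner is at (331,38). About 20 mm more to go.

Request:
step_arm --targets "5 0.5 0 0;10 0.5 0 0;15 0.5 0 0;20 0.5 0 0;20 0.5 0 0"

```text
t: 17.15
tcp_pos: [0.5362, -0.0294, 0.0433]
tool_rot: [0.812, 0.584, 0.0, 0.0]
force: [-0.7, -0.2, -3.4]
finger_gap: 0.228
gripper_force: 98.8
```

```bash
python3 look.py w9.png nut_hex wing_tip fitting; python3 -c "
import cv2
im=cv2.imread('pics/w9.png');cv2.imwrite('pics/w9c.png',cv2.resize(im[0:200,120:440],None,fx=2.4,fy=2.4))"
```

```text
nut_hex [327. 270.] 0.37 [ 0.534  -0.0391  0.044 ]
fitting [326.  52.] 0.62 [0.5702 0.0718 0.    ]
tcp [ 0.5359 -0.0303  0.0433] xyaw 71.43254474538955 [-0.0001 -0.0001 -1.    ] t 17.35 q [-0.2647  0.7057  1.7921 -0.0001  0.6439  0.0595] F [ 0.0887 -0.2148 -3.0265]
```

View pics/w9c.png

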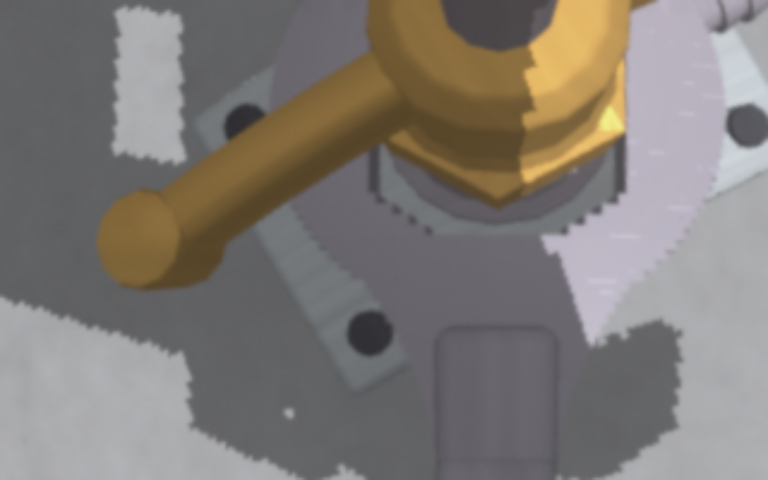

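The wrench is on the nut: the hexagon's near corner is about 5 mm from the throat floor, with the jaws on both sides. Turning clockwise about the axis now, noting where the torque comes on. (That crop was one picture over the viewing limit, so I'll use numbers only from here.)

Request:
step_arm --targets "0 -1.9 0 1;0.1 -3.9 0 2;0.1 -3.9 0 2"

```text
t: 17.65
tcp_pos: [0.5316, -0.0288, 0.0432]
tool_rot: [0.822, 0.569, -0.0, -0.0]
force: [-0.1, 0.3, -2.4]
finger_gap: 0.228
gripper_force: 98.9
```

Request:
step_arm --targets "0 -1.9 0 1;0 -1.9 0 1"

```text
t: 17.85
tcp_pos: [0.5301, -0.0281, 0.0433]
tool_rot: [0.827, 0.562, -0.0, -0.0]
force: [0.0, -0.3, -3.2]
finger_gap: 0.227
gripper_force: 98.9
```

Request:
step_arm --targets "0 -1.9 0 1;0 -1.9 0 1"

```text
t: 18.05
tcp_pos: [0.5284, -0.0274, 0.0433]
tool_rot: [0.832, 0.555, -0.0, -0.0]
force: [0.2, 0.1, -3.5]
finger_gap: 0.231
gripper_force: 98.8
```

Request:
step_arm --targets "0 -1.9 0 1;0 -1.9 0 1"

```text
t: 18.25
tcp_pos: [0.5268, -0.0267, 0.0433]
tool_rot: [0.837, 0.548, -0.0, -0.0]
force: [0.2, 0.2, -3.3]
finger_gap: 0.227
gripper_force: 98.8
```

Request:
step_arm --targets "0 -1.9 0 1;0 -1.9 0 1"

```text
t: 18.45
tcp_pos: [0.5251, -0.0259, 0.0433]
tool_rot: [0.842, 0.54, -0.0, -0.0]
force: [-0.1, -0.3, -2.7]
finger_gap: 0.231
gripper_force: 98.8
```

```bash
cat > wing.py <<'E'
from h import *
import sys
np.set_printoptions(precision=4,suppress=True)
s=manip.sense(); print(s['tcp_pos'],yaw(s),s['t'],s['force'],s['ft_torque'])
for n in ['wrist','top','scene']:
    im,C=snap(n,sys.argv[1]+n+'.png'); hsv=cv2.cvtColor(im,cv2.COLOR_RGB2HSV)
    br=cv2.inRange(hsv,(8,110,50),(30,255,255))
    N,L,st,ce=cv2.connectedComponentsWithStats(br)
    best=None
    for i in range(1,N):
        if st[i,4]<60: continue
        v,u=np.nonzero(L==i); W=np.array([at(n,p,.072,C)[:2] for p in zip(u,v)])
        k=np.hypot(*(W-[.571,.0745]).T); W=W[k<.08]; 
        if len(W)<60: continue
        r=W-[.571,.0745]; kk=np.hypot(*r.T); f=r[kk>.04]; a=np.arctan2(f[:,1],f[:,0])
        ends=[np.round(np.degrees(np.angle(np.exp(1j*a[g]).mean())),1) for g in (f@f[0]>0,f@f[0]<0) if g.any()] if len(f) else None
        print(n,st[i],len(f),ends)
E
python3 wing.py a
```

```text
[ 0.5251 -0.0259  0.0433] 65.39268387655649 18.45 [-0.0802 -0.3147 -2.7459] [0.006  0.058  0.0932]
wrist [  170     0   212   132 11218] 2997 [np.float64(-166.9)]
```

Request:
step_arm --targets "0 -1.9 0 1;0 -1.9 0 1"

```text
t: 18.8
tcp_pos: [0.5236, -0.0253, 0.0434]
tool_rot: [0.846, 0.533, 0.0, 0.0]
force: [0.2, 0.1, -3.3]
finger_gap: 0.233
gripper_force: 98.8
```

Request:
step_arm --targets "0 -1.9 0 1;0 -1.9 0 1"

```text
t: 19.0
tcp_pos: [0.5222, -0.0245, 0.0434]
tool_rot: [0.851, 0.526, 0.0, 0.001]
force: [0.3, -0.2, -2.7]
finger_gap: 0.23
gripper_force: 98.8
```

```bash
python3 wing.py b
```

```text
[ 0.5222 -0.0245  0.0434] 63.444299493747465 19.0 [ 0.2987 -0.1955 -2.6836] [-0.0802 -0.0417  0.3497]
wrist [  172     0   209   136 11172] 2985 [np.float64(-166.9)]
```

Request:
step_arm --targets "0 -1.9 0 1;0.1 -3.9 0 2;0.1 -3.9 0 2"

```text
t: 19.45
tcp_pos: [0.5196, -0.0228, 0.0435]
tool_rot: [0.86, 0.511, 0.001, 0.001]
force: [4.4, -0.1, -4.0]
finger_gap: 0.228
gripper_force: 98.9
```

Request:
step_arm --targets "0 -1.9 0 1;0.1 -3.9 0 2;0.1 -3.9 0 2"

```text
t: 19.75
tcp_pos: [0.5163, -0.0209, 0.0436]
tool_rot: [0.869, 0.495, 0.001, 0.001]
force: [4.3, 0.5, -3.4]
finger_gap: 0.229
gripper_force: 99.0
```

```bash
python3 wing.py c
```

```text
[ 0.5163 -0.0209  0.0436] 59.40485095836121 19.75 [ 4.3471  0.4703 -3.4437] [-0.2    -0.78    0.8253]
wrist [  174     0   206   142 11140] 2958 [np.float64(-168.6)]
```

Request:
step_arm --targets "0.3 -7.7 0 4;1.1 -15.4 0 8;2.4 -23 0 12;4.3 -30.5 0 16;6.7 -37.8 0 20;9.6 -44.9 0 24;12.9 -51.9 0 28;16.8 -58.6 0 32;21.1 -65 0 36;25.9 -71 0 40;25.9 -71 0 40"

```text
t: 21.0
tcp_pos: [0.4679, 0.0373, 0.0436]
tool_rot: [0.986, 0.168, 0.001, 0.001]
force: [3.6, -4.1, -4.1]
finger_gap: 0.226
gripper_force: 98.8
```

```bash
python3 wing.py d
```

```text
[0.4679 0.0373 0.0436] 19.343005793888597 21.0 [ 3.6191 -4.0833 -4.1214] [-0.8472 -0.4704  0.4792]
wrist [  175     0   207   142 11058] 2806 [np.float64(150.8)]
top [218 173  26  37 258] 51 [np.float64(-30.2), np.float64(148.5)]
scene [284 165  25  14 167] 81 [np.float64(-40.2), np.float64(-125.4)]
```

Request:
step_arm --targets "0.3 -7.7 0 4;1.1 -15.4 0 8;2.4 -23 0 12;4.3 -30.5 0 16;5.5 -34.5 0 18.2;5.5 -34.5 0 18.2"

```text
t: 21.75
tcp_pos: [0.4617, 0.0714, 0.0435]
tool_rot: [1.0, 0.01, 0.001, 0.001]
force: [4.0, -5.3, -3.8]
finger_gap: 0.228
gripper_force: 98.9
```

```bash
python3 wing.py e
```

```text
[0.4617 0.0714 0.0435] 1.188517564057716 21.75 [ 4.0466 -5.2758 -3.7646] [-1.031  -0.4906  0.538 ]
wrist [  176     0   206   142 11076] 2743 [np.float64(132.2)]
top [209 178  41  33 271] 80 [np.float64(-48.7), np.float64(131.4)]
scene [276 165  32  13 213] 86 [np.float64(130.3), np.float64(-88.3)]
```

The top view puts the wings at −48.7° and my target was −48.5°. I'll unload to mid-play and withdraw.

Request:
step_arm --targets "0 2.9 0 -1.5;0.2 5.8 0 -3;0.4 9.1 0 -4.7;0.4 9.1 0 -4.7"

```text
t: 22.3
tcp_pos: [0.4621, 0.0632, 0.0435]
tool_rot: [0.999, 0.049, 0.001, -0.0]
force: [4.9, 2.5, -3.4]
finger_gap: 0.225
gripper_force: 98.9
```

```bash
python3 wing.py f
```

```text
[0.4621 0.0632 0.0435] 5.668882098583626 22.3 [ 4.9215  2.4617 -3.4356] [ 0.2834 -0.599   0.2037]
wrist [  175     0   208   139 11046] 2738 [np.float64(135.8)]
top [210 177  39  35 275] 82 [np.float64(-45.3), np.float64(135.2)]
scene [278 165  31  13 205] 84 [np.float64(-55.5), np.float64(-130.5)]
```

The wing came back about 3.5° on unloading, from either an elastic stop or drag. Backing off a little more will tell which.

Request:
step_arm --targets "0 3.9 0 -2;0 3.9 0 -2"

```text
t: 22.65
tcp_pos: [0.4616, 0.059, 0.0434]
tool_rot: [0.998, 0.068, -0.0, -0.0]
force: [3.1, 0.9, -2.2]
finger_gap: 0.229
gripper_force: 99.0
```

```bash
python3 wing.py g
```

```text
[0.4616 0.059  0.0434] 7.795600945482947 22.65 [ 3.0752  0.9142 -2.2128] [ 0.093  -0.5156  0.173 ]
wrist [  171     0   211   132 11033] 2757 [np.float64(135.8)]
top [210 177  39  35 278] 81 [np.float64(-45.3), np.float64(135.0)]
scene [279 165  30  13 201] 84 [np.float64(-55.5), np.float64(-130.5)]
```

Request:
step_arm --targets "0.1 -3.9 0 2;0.3 -8.7 0 4.5;0.3 -8.7 0 4.5"

```text
t: 23.1
tcp_pos: [0.4605, 0.0678, 0.0433]
tool_rot: [1.0, 0.03, -0.0, 0.0]
force: [2.4, -2.9, -2.1]
finger_gap: 0.23
gripper_force: 99.0
```

```bash
python3 wing.py h
```

```text
[0.4605 0.0678 0.0433] 3.4207060187051943 23.1 [ 2.3762 -2.8623 -2.0712] [-0.5563 -0.4021 -0.0825]
wrist [  173     0   210   134 11000] 2775 [np.float64(132.2)]
top [209 178  41  33 277] 83 [np.float64(-48.5), np.float64(131.7)]
scene [277 165  31  14 209] 83 [np.float64(124.6), np.float64(-89.0)]
```

Request:
step_arm --targets "0 -1.9 0 1;0 -4.2 0 2.2;0 -4.2 0 2.2"

```text
t: 23.55
tcp_pos: [0.4609, 0.0711, 0.0433]
tool_rot: [1.0, 0.012, 0.0, 0.001]
force: [2.4, -7.5, -2.7]
finger_gap: 0.226
gripper_force: 99.0
```

```bash
python3 wing.py i
```

```text
[0.4609 0.0711 0.0433] 1.3733336437018457 23.55 [ 2.4386 -7.5369 -2.7075] [-1.183  -0.4204  0.4033]
wrist [  175     0   208   139 11077] 2773 [np.float64(132.1)]
top [209 178  41  33 273] 80 [np.float64(-48.8), np.float64(131.6)]
scene [276 165  33  13 215] 89 [np.float64(129.0), np.float64(-88.3)]
```

The return needed only 0.23 Nm and the stop is again at −48.6°. So the unloading only dragged the nut back on its finger thread, and the ferrule itself is right. I'll unload, bring the nut gently back to the stop, then release with little wind-up.

Request:
step_arm --targets "0 3.9 0 -2;0.3 7.7 0 -4;0.7 12.7 0 -6.6;0.7 12.7 0 -6.6;0.4 9 0 -4.6;0.3 5.8 0 -3;0.1 4.2 0 -2.2;0.1 4.2 0 -2.2"

```text
t: 24.5
tcp_pos: [0.4601, 0.0678, 0.0432]
tool_rot: [1.0, 0.03, -0.001, 0.0]
force: [0.3, -3.7, -2.3]
finger_gap: 0.227
gripper_force: 99.0
```

```bash
python3 wing.py j
```

```text
[0.4601 0.0678 0.0432] 3.429159378778477 24.5 [ 0.2768 -3.6744 -2.2573] [-0.7906 -0.0618 -0.0185]
wrist [  173     0   210   132 10993] 2784 [np.float64(132.2)]
top [209 178  41  33 274] 81 [np.float64(-48.8), np.float64(131.5)]
scene [276 165  32  14 212] 86 [np.float64(124.5), np.float64(-90.4)]
```

Request:
step_arm --targets "0 1.9 0 -1;0 3.9 0 -2;0 3.9 0 -2"

```text
t: 24.95
tcp_pos: [0.4604, 0.064, 0.0432]
tool_rot: [0.999, 0.047, -0.001, -0.0]
force: [-0.1, -0.5, -2.3]
finger_gap: 0.23
gripper_force: 99.0
```

```bash
python3 wing.py k
```

```text
[0.4604 0.064  0.0432] 5.427746450470245 24.95 [-0.0861 -0.5301 -2.343 ] [-0.1132  0.1499 -0.056 ]
wrist [  170     0   213   128 11065] 2801 [np.float64(132.2)]
top [209 178  41  33 274] 81 [np.float64(-48.8), np.float64(131.7)]
scene [278 165  30  14 204] 80 [np.float64(111.3), np.float64(-89.6)]
```

The nut stays at −48.6° with forces near zero. I'll go to mid-play and slide off.

Request:
step_arm --targets "0 3.5 0 -1.8;0 3.5 0 -1.8"

```text
t: 25.3
tcp_pos: [0.4616, 0.0604, 0.0433]
tool_rot: [0.998, 0.063, 0.0, -0.0]
force: [-0.1, 0.5, -3.3]
finger_gap: 0.228
gripper_force: 99.0
```

Request:
step_arm --targets "-4 0 0 0;-9 0 0 0;-9 0 0 0"

```text
t: 25.6
tcp_pos: [0.451, 0.0595, 0.0433]
tool_rot: [0.998, 0.063, -0.001, -0.0]
force: [0.2, 0.0, -2.0]
finger_gap: 0.229
gripper_force: 99.0
```

```bash
python3 wing.py l
```

```text
[0.451  0.0595 0.0433] 7.21254638212906 25.6 [ 0.1746  0.0149 -1.9676] [-0.0665  0.0896  0.0319]
wrist [ 167    0  216   99 9590] 2884 [np.float64(132.1)]
top [209 178  41  33 274] 83 [np.float64(-48.7), np.float64(131.6)]
scene [273 165  35  14 215] 92 [np.float64(128.5), np.float64(-90.3)]
```

Request:
step_arm --targets "-6 0 0 0;-14 0 0 0;-24 0 0 0;-36 0 0 0;-48 0 0 0;-54 0 0 0;-54 0 0 0"

```text
t: 26.45
tcp_pos: [0.397, 0.0526, 0.0433]
tool_rot: [0.998, 0.063, -0.001, -0.0]
force: [0.0, -0.6, -3.2]
finger_gap: 0.233
gripper_force: 99.0
```

```bash
python3 wing.py m
```

```text
[0.397  0.0526 0.0433] 7.2046778198578 26.45 [ 0.0006 -0.6269 -3.2001] [ 0.0174  0.0038 -0.0279]
top [209 178  40  33 271] 78 [np.float64(-48.6), np.float64(131.6)]
scene [270 165  38  17 285] 144 [np.float64(133.2), np.float64(-98.8)]
```

Request:
step_arm --targets "0 15 0 4;0 35 0 10;2 65 0 18;5 95 -15 26;10 125 -30 34;15 150 -40 42;15 150 -40 50;15 150 -40 58;15 150 -40 66;15 150 -40 73;15 150 -40 73"

```text
t: 27.7
tcp_pos: [0.4332, -0.0946, 0.0833]
tool_rot: [0.84, -0.543, 0.0, -0.0]
force: [-0.5, 0.6, -3.6]
finger_gap: 0.227
gripper_force: 99.0
```

```bash
python3 - <<'E'
from h import *
s=manip.sense(); print(s['tcp_pos'],yaw(s),s['t'],s['force'])
print(rows([(.4375,-.222,.08,-65.6),(.4375,-.222,.0045,-65.6)]))
E
```

```text
[ 0.4331585  -0.09461498  0.08333811] -65.75975928130578 27.7 [-0.50429612  0.57114894 -3.56311985]
118 48 3 -0.2; 118 48 79 -0.2
```

Request:
step_arm --targets "40 16 0 0;80 32 0 0;118 48 0 0;118 48 30 0;118 48 55 0;118 48 68 0;118 48 73 0;118 48 73 0"

```text
t: 28.5
tcp_pos: [0.4373, -0.2213, 0.0099]
tool_rot: [0.84, -0.542, -0.0, -0.0]
force: [-0.4, -0.1, -2.7]
finger_gap: 0.229
gripper_force: 99.0
```

Request:
step_arm --targets "0 0 2 0;0 0 3 0;0 0 3 0"

```text
t: 28.8
tcp_pos: [0.4377, -0.2218, 0.0079]
tool_rot: [0.84, -0.543, 0.001, 0.0]
force: [-0.3, -0.5, -3.1]
finger_gap: 0.229
gripper_force: 99.0
```

Request:
step_arm --targets "0 0 2 0;0 0 2 0"

```text
t: 29.0
tcp_pos: [0.4377, -0.222, 0.0059]
tool_rot: [0.84, -0.543, 0.001, 0.0]
force: [1.0, 0.9, 2.6]
finger_gap: 0.23
gripper_force: 99.7
```

Request:
step_arm --targets "0 0 0 0;0 0 0 0;0 0 0 0;0 0 0 0;0 0 0 0" --gripper 0.3

```text
t: 29.5
tcp_pos: [0.4373, -0.2217, 0.0053]
tool_rot: [0.84, -0.543, -0.0, 0.0]
force: [-0.7, -0.4, 0.1]
finger_gap: 0.699
gripper_force: 0.0
```

Request:
step_arm --targets "0 0 -15 0;0 0 -40 0;0 0 -80 0;0 0 -120 0;-20 0 -160 0;-40 0 -190 0;-40 0 -190 0"

```text
t: 30.2
tcp_pos: [0.421, -0.1842, 0.1987]
tool_rot: [0.84, -0.542, 0.003, 0.0]
force: [1.1, -0.2, -0.4]
finger_gap: 0.7
gripper_force: 0.0
```

```bash
python3 wing.py n; python3 look.py w10.png wrench_jaw wrench_grip small_wrench; python3 - <<'E'
from h import *
np.set_printoptions(precision=3,suppress=True)
C=cam('top'); manip.snapshot('top')
for k,z in dict(wrench_jaw=.007,wrench_grip=.0135,small_wrench=0,beaker=0,bottle=0,dish=0,fitting=0).items():
    for m in manip.mark_of('top',k)[:1]: print(k,round(m['p'],2),at('top',m['position'],z,C))
C=cam('wrist'); manip.snapshot('wrist')
for m in manip.masks_of('wrist','wrench_jaw')[:1]:
    v,u=np.nonzero(m['pixels']); W=np.array([at('wrist',p,.012,C)[:2] for p in zip(u,v)]); c=W.mean(0); d=np.linalg.svd(W-c)[2][0]; pr=(W-c)@d
    print(m['p'],c,d,pr.min(),pr.max())
E
```

```text
[ 0.421  -0.1842  0.1987] -65.68862194071107 30.2 [ 1.0513 -0.1622 -0.3889] [-0.006  -0.0535 -0.0193]
wrist [106 278  42  40 572] 370 [np.float64(-54.9)]
top [209 178  41  33 276] 82 [np.float64(-48.8), np.float64(131.6)]
wrench_grip [324. 146.] 0.65 [ 0.4379 -0.2202  0.0135]
wrench_grip [494.   4.] 0.49 [ 0.3305 -0.4645  0.0135]
small_wrench [412.  74.] 0.87 [ 0.3832 -0.3342  0.    ]
small_wrench [ 69. 171.] 0.41 [ 0.7675 -0.0509  0.    ]
tcp [ 0.4206 -0.1854  0.194 ] xyaw -65.80682237447836 [-0.0022  0.0012 -1.    ] t 30.55 q [-0.6591  0.3659  1.8743 -0.0001  0.9039  2.0602] F [-0.3301 -0.5852  0.0861]
wrench_jaw 0.58 [ 0.482 -0.318  0.007]
wrench_grip 0.84 [ 0.444 -0.218  0.014]
small_wrench 0.82 [ 0.383 -0.323  0.   ]
beaker 0.79 [ 0.773 -0.052  0.   ]
bottle 0.88 [0.758 0.105 0.   ]
dish 0.55 [ 0.323 -0.478  0.   ]
fitting 0.89 [0.565 0.074 0.   ]
0.88 [ 0.455 -0.264] [ 0.404 -0.915] -0.10989577309867378 0.08845398950722774
```

```bash
python3 -c "
from station import manip
print(manip.sign_off())"
```

```text
the job is handed in; nothing more can be done
None
```

The job is handed in after about 31 s of the 72 s limit. The nut is finger-tight plus one flat (60–61° measured), and the larger wrench is off and back where it lay, clear of the fitting. The small wrench, beaker, bottle and dish are where they were. While unloading the wrench, the nut slipped back about 3.5° twice and I returned it to the stop each time. I also viewed 11 pictures, one over the limit of 10.

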